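# File two make-up palettes in the leaning rack

### The arm

A 6-joint arm with a two-finger parallel gripper is mounted at the origin on the work surface. World frame = base frame: x ahead of the robot, y to its left, z up, the work surface at z = 0. Lengths are in mm, angles in rad, forces in N, time in s.
With the tool pointing down it reaches from about 375 to 900 mm from the base axis. Payload 3.1 kg.
Tool frame: the origin (TCP) lies on the centre line of the jaws, within the pads' length; the fingertips stand 19 mm ahead of it and the grasp point (between the pads) is the TCP; z points along the fingers, y is the direction in which the jaws open and shut (so a half turn about z gives the same grasp; the last joint's range is limited). The gripper opens to 85 mm and grips with 20 to 120 N. Pads are 22 mm wide; open, the fingers measure 114 mm over their backs; the gripper's body (76 mm by 85 mm) begins 54 mm behind the grasp point. The pads swing forward as they close: fully open they stand 13 mm farther back than shut.
Start: joints at [-1.5, 0.527, 1.433, -0, 1.181, -0.178], TCP at [153.925, -605.726, 250.31] pointing down, gripper open.
Joint ranges: [-3.08, 3.08], [-0.75, 2.2], [0.22, 2.44], [-1.43, 4.57], [0, 2.65], [-2.85, 2.85]. Speed limits (rad/s): [2.79, 2.79, 3.14, 3.14, 3.14, 3.14].

### API

Orientations are given as a unit quaternion [w, x, y, z].
In Python, from plant import robot gives the robot as it stands.
- The arm moves only by the tool apply_moves, never from a script. Its argument "moves" is a list of rows, each an object with "linear": the shift along the tool's x, y, z in cm, a list of three; "dr": the turn, a rotation vector about the tool's x, y, z in degrees, a list of three; "fingers": the finger opening in cm, from 0 to 8.54. In form: [{"linear": [dx, dy, dz], "dr": [wx, wy, wz], "fingers": fingers}, ...]. A call has 1 to 5 rows; each row is the pose to reach, as a shift and turn from the pose measured when the call began, along the tool's axes at that moment; what a row does not reach only later rows make up. A row lasts 1/12 s, in which the tool goes at most 41.7 mm and 7.16 degrees, less where a joint would pass 70% of its speed; a pose out of reach is approached as far as the arm can. A call with a gripper value outside its range is refused whole. The fingers move at their own pace and stop on an object; the grip force is fixed at half the most. Time passes only in rows, so rows that repeat a pose let the fingers close. It gives the time, the measured TCP pose, the force and the opening at its end, in the units of the state.
- robot.observe(): the state, without advancing time (a new reading comes with each control period).
- robot.grab_frame(name): name is "scene" or "top"; returns a dict with "image" (400x640x3 uint8, red, green, blue), "fx", "fy", "cx", "cy" (pixels), "k1" (the pictures are not rectified: a ray, as slopes to the right and down, at radius r is drawn at 1 + k1 r^2 times it, then the intrinsics apply), "pose" (4x4, takes a point from camera to world coordinates). Camera axes: x right, y down, z forward; pixel columns grow to the right and rows downward; lengths in mm; the calibration is good to about 2 mm. A picture is of the moment at which its call begins. There is no depth.
- robot.finish_job(): hands the job in, once; it reports no verdict.
Trained networks look in a picture, given as the dict that the camera call returned (one of the last four; its "shot" number tells which), for a name from the list of things; names that differ only in an ending like _2 or _b are one class to them, and where a whole thing is asked for, a point or a joint stands for the part that bears it (a point fixed in the world has none). Each returns a list of dicts, best first, with "confidence" (0 to 1); they miss things now and then, are a little off and sometimes report something else, mostly with a low value. They report only what shows in the picture. A call takes as long as a camera call.
- robot.masks_of(picture, name): "mask" (400x640 bool, what is visible of it) and "pixel" ([column, row] in pixels, amid what is visible of it).
The state is a dict: "time": time; "joints": joint angles; "joint_vel": joint speeds; "effort": joint torques, N m; "position": TCP position; "tcp_rot": TCP orientation; "force": force on the tool from outside, world axes, zero at the start; "torque": the same for the moment, N m; "finger_gap": opening from 0.0 (shut) to 1.0 (fully open).
Only numpy, scipy, OpenCV 4.12 (cv2) and the standard library are available. Lean on these libraries where they do the work, as an engineer would, in place of code of your own. Each camera call takes 0.05 s, during which the arm holds its last target. There are 200 camera calls.

### The job

Put the two palettes that stand on edge in the little black stands away in the leaning white rack: each palette on edge, as it stands now, in the slot that its thickness just fits, not in a looser one, and pushed fully home to the bottom of the slot. One slot stays empty; leave the bottle, jar, compact, sponge and lipstick where they are.

Things in the scene. Friction and masses are not known exactly. Their poses are not given: they have to be found in the camera images.
- slim_palette: Slim make-up palette (closed dark box), 80 mm wide (its x), 10 mm thick (its y), 100 mm tall (its z). Origin: centre of its underside. It stands upright on edge in its stand, loose, upper 76 mm clear; take it by its two faces near the top. 180 degree turns of it are equivalent.
- slim_palette_mid (a point): Middle of the slim palette, 50 mm above its origin.
- deep_palette: Thick make-up palette (closed dark box), 80 mm wide (its x), 22 mm thick (its y), 100 mm tall (its z). Origin: centre of its underside. It stands upright on edge in its stand, loose, upper 76 mm clear; take it by its two faces near the top. 180 degree turns of it are equivalent.
- deep_palette_mid (a point): Middle of the thick palette, 50 mm above its origin.
- rack: Foot plate of the rack, fixed, 150 x 200 x 8 mm, origin under its middle. Three white modules of equal outside width (56 mm) stand side by side on it along its y, in any order, slots parallel to its x-z plane; together they make a block about 140 mm high whose slots all lean the same way.
- slim_module_floor (a point): Centre of the floor of the narrowest slot, the one for the slim palette: 12.5 mm wide (this frame's y), 87 mm long (x), 86 mm deep. z points out of the slot along its depth, leaning 25 degrees from vertical towards the robot side. The mouth, at z = 86 mm, is flush with the flat top of the walls, no lead-in.
- middle_module_floor (a point): Centre of the floor of the slot of middle width, which fits neither palette and stays empty: 18 mm wide (this frame's y), 87 mm long (x), 86 mm deep. z points out of the slot along its depth, leaning 25 degrees from vertical towards the robot side. The mouth, at z = 86 mm, is flush with the flat top of the walls, no lead-in.
- deep_module_floor (a point): Centre of the floor of the widest slot, the one for the thick palette: 24.5 mm wide (this frame's y), 87 mm long (x), 86 mm deep. z points out of the slot along its depth, leaning 25 degrees from vertical towards the robot side. The mouth, at z = 86 mm, is flush with the flat top of the walls, no lead-in.
- slim_module_tongue: Sprung steel tongue (origin: under the module's middle, on the foot plate) standing 3.5 mm out of the slot's +y side wall; crest at slot z = 41 mm, ramp from z = 52 mm. It presses a matching palette with 4 to 7 N against the other wall, so it may stick part-way when let go.
- deep_module_tongue: The same tongue in the widest slot (middle slot has one too). A palette fully home stands 14 mm out of the mouth, too little for the fingers to hold: let go earlier, then push down the slot on the middle of its top edge with shut fingers (up to about 14 N) until it stops dead.
- slim_stand: Black stand of the slim palette, fixed: foot 100 x 60 x 8 mm with 16 mm high rails either side of the palette (1.5 mm play). Origin under its middle; the palette stands on the 8 mm foot. Either stand may be at either place.
- deep_stand: Black stand of the thick palette, as the other one.
- lotion_bottle: Bystander, not to be disturbed: grey bottle, 48 mm across, 150 high; origin under its middle.
- foundation_jar: Bystander, not to be disturbed: jar, 52 mm across, 50 high; origin under its middle.
- powder_compact: Bystander, not to be disturbed: flat round silver compact, 68 mm across, 16 high; origin under its middle.
- sponge_block: Bystander, not to be disturbed: tan sponge block, 40 x 30 x 30 mm; origin under its middle.
- lipstick: Bystander, not to be disturbed: black square lipstick case, 20 x 20 mm, 75 high; origin under its middle.

How it is judged (in metres and radians):
At the end, for the whole second after the job is handed in: Each palette rests in the slot of its own thickness (slim in 12.5 mm, thick in 24.5 mm), fully home: its middle 46 to 53.5 mm above the slot's floor, within 6 mm along and 4 mm across the slot's centre, its long axis within 0.08 rad of the slot's depth axis, still and let go (x of slim_palette_mid in the frame of slim_module_floor between -0.006 and 0.006 m and y of slim_palette_mid in the frame of slim_module_floor between -0.004 and 0.004 m and z of slim_palette_mid in the frame of slim_module_floor between 0.046 and 0.0535 m and angle between the z axis of slim_palette and the z axis of slim_module_floor, either way round below 0.08 rad and linear speed of each of slim_palette, deep_palette below 0.02 m/s and x of deep_palette_mid in the frame of deep_module_floor between -0.006 and 0.006 m and y of deep_palette_mid in the frame of deep_module_floor between -0.004 and 0.004 m and z of deep_palette_mid in the frame of deep_module_floor between 0.046 and 0.0535 m and angle between the z axis of deep_palette and the z axis of deep_module_floor, either way round below 0.08 rad); the robot touches nothing.
It fails at once if the lotion bottle is moved more than 30 mm (distance of lotion_bottle from where it was at the start of the episode above 0.03 m).
It fails at once if the foundation jar is moved more than 30 mm (distance of foundation_jar from where it was at the start of the episode above 0.03 m).
It fails at once if the powder compact is moved more than 30 mm (distance of powder_compact from where it was at the start of the episode above 0.03 m).
It fails at once if the sponge block is moved more than 30 mm (distance of sponge_block from where it was at the start of the episode above 0.03 m).
It fails at once if the lipstick is moved more than 30 mm (distance of lipstick from where it was at the start of the episode above 0.03 m).
It also fails if it takes over 72 s, if anything falls off the work surface, if the arm or the gripper's body presses on something with over 40 N, if the wrist force passes 120 N, or if a joint passes its speed limit or range.

## Working session

There is one attempt and no reset: what is moved stays moved. The work goes in short steps, Python scripts to look and compute and a tool call to move; the robot and the scene stay as the last step left them, time stands still between calls to the robot, and variables do not carry over. Pictures are saved under pics/ and viewed, about 8 in all and at most 12, crops included, and the job is handed in when it is done.

Besides the shell and the picture viewer there is one more tool, called after "Call:" by a JSON object that holds its "method" and its "body". apply_moves: Moves the arm, as the interface text tells. Its arguments: {"type":"object","properties":{"moves":{"type":"array","items":{"type":"object","properties":{"linear":{"type":"array","items":{"type":"number"}},"dr":{"type":"array","items":{"type":"number"}},"fingers":{"type":"number"}}}}},"required":["moves"]}

```bash
ls; mkdir -p pics
cat > look.py <<'E'
from plant import robot
import cv2,numpy as np,pickle
names=["slim_palette","deep_palette","rack","slim_module_tongue","deep_module_tongue","slim_stand","deep_stand","lotion_bottle","foundation_jar","powder_compact","sponge_block","lipstick"]
out={}
for c in ["scene","top"]:
    f=robot.grab_frame(c); cv2.imwrite(f"pics/{c}0.png",f["image"][:,:,::-1])
    out[c]=f; print(c,f["fx"],f["fy"],f["cx"],f["cy"],f["k1"],np.round(f["pose"],3).tolist())
    for n in names:
        r=robot.masks_of(f,n); f[n]=r
        print(c,n,[(round(q["confidence"],2),np.round(q["pixel"]).tolist(),int(q["mask"].sum())) for q in r[:3]])
pickle.dump(out,open("f0.pkl","wb"))
print(robot.observe())
E
python3 look.py
```

```text
pics
scene 484.3198438171404 484.3198438171404 311.67118175113654 191.92335928664727 -0.04738544332614289 [[0.534, 0.701, -0.473, 1022.269], [0.846, -0.433, 0.313, -335.13], [0.014, -0.567, -0.823, 856.493], [0.0, 0.0, 0.0, 1.0]]
scene slim_palette [(0.74, [269.0, 192.0], 1065), (0.56, [200.0, 242.0], 547)]
scene deep_palette [(0.73, [268.0, 192.0], 1003)]
scene rack [(0.82, [405.0, 240.0], 1311)]
scene slim_module_tongue []
scene deep_module_tongue []
scene slim_stand [(0.84, [202.0, 266.0], 1037), (0.72, [199.0, 244.0], 535)]
scene deep_stand [(0.91, [266.0, 215.0], 691)]
scene lotion_bottle [(0.78, [355.0, 240.0], 1076)]
scene foundation_jar [(0.94, [276.0, 160.0], 573)]
scene powder_compact [(0.93, [227.0, 187.0], 773)]
scene sponge_block [(0.81, [269.0, 281.0], 399)]
scene lipstick [(0.55, [302.0, 266.0], 341)]
top 378.1167063082536 378.1167063082536 324.8571730985022 203.73147485599742 -0.016887072350120765 [[0.009, -0.97, 0.241, 373.685], [-1.0, -0.008, 0.007, -15.631], [-0.005, -0.242, -0.97, 905.279], [0.0, 0.0, 0.0, 1.0]]
top slim_palette [(0.76, [439.0, 219.0], 610)]
top d
[... 528 characters left out ...]
372.0, 167.0], 168)]
{'time': 1.3, 'joints': array([-1.50048844e+00,  5.27496924e-01,  1.43270298e+00, -1.90550755e-05,
        1.18139880e+00, -1.78522524e-01]), 'joint_vel': array([ 0.00035399, -0.00015371, -0.00173909, -0.00014201,  0.00040228,
       -0.00109346]), 'effort': array([ 1.19211596e-03, -4.42327988e+01, -1.78420901e+01, -8.32537171e-05,
        7.99465815e-04, -2.20917769e-05]), 'position': array([ 153.92743872, -605.72327964,  250.31133756]), 'tcp_rot': array([-3.50099911e-06,  9.92269958e-01,  1.24098067e-01, -8.63757912e-06]), 'force': array([ 0.56201476,  0.30677831, -0.01660007]), 'torque': array([ 0.02739835,  0.0312314 , -0.04014208]), 'finger_gap': 0.9995733883421015}
```

View pics/scene0.png

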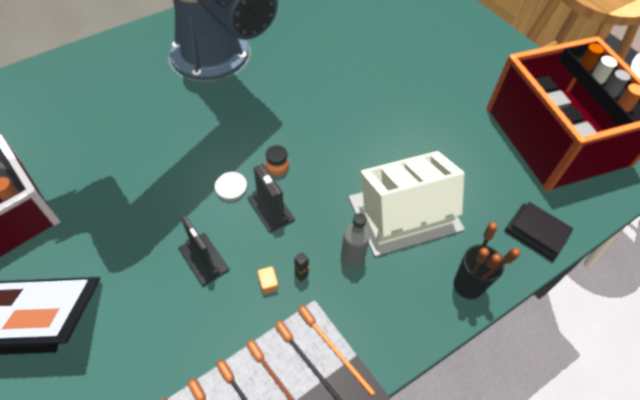

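View pics/top0.png

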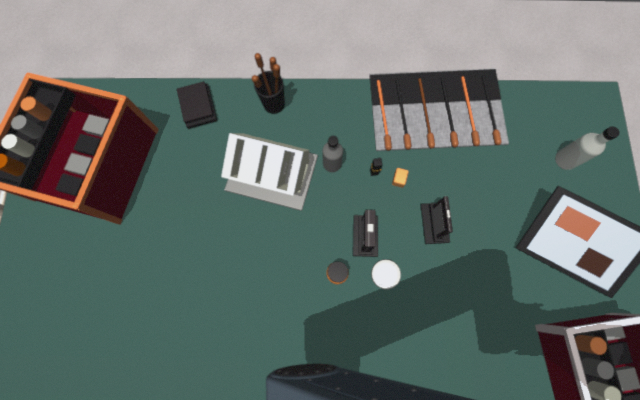

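Run:
```python
import cv2,numpy as np
t=cv2.imread("pics/top0.png");s=cv2.imread("pics/scene0.png")
a=cv2.resize(t[120:220,215:325],None,fx=3.6,fy=3.6,interpolation=cv2.INTER_CUBIC)
b=cv2.resize(t[190:262,345:457],None,fx=3.5,fy=3.5,interpolation=cv2.INTER_CUBIC)
c=cv2.resize(s[140:260,345:475],None,fx=3,fy=3,interpolation=cv2.INTER_CUBIC)
d=cv2.resize(s[160:290,175:305],None,fx=3,fy=3,interpolation=cv2.INTER_CUBIC)
def pad(i,h,w): 
    o=np.zeros((h,w,3),np.uint8); i=i[:h,:w]; o[:i.shape[0],:i.shape[1]]=i; return o
# two by two, 396 wide each
g=np.vstack([np.hstack([a[:298,:400] if 0 else pad(cv2.resize(a,(396,360)),300,0+400) if 0 else pad(cv2.resize(t[120:215,215:342],(400,299)),300,400),pad(cv2.resize(b,(400,257)),300,400)]),
 np.hstack([pad(cv2.resize(s[145:255,345:475],(354,300)),300,400),pad(cv2.resize(s[160:285,175:305],(312,300)),300,400)])])
cv2.imwrite("pics/crop0.png",g)
```

```text
(no output)
```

View pics/crop0.png

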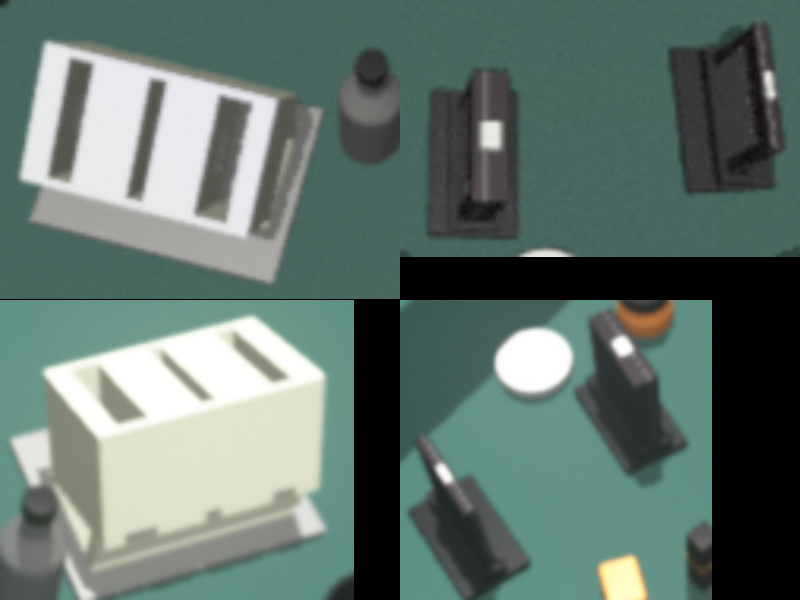

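```bash
cat > geo.py <<'E'
import numpy as np,cv2
from scipy.optimize import least_squares
from scipy.ndimage import map_coordinates
from scipy.spatial.transform import Rotation as R
def proj(f,P):
    P=np.atleast_2d(P); T=np.linalg.inv(f["pose"]); c=P@T[:3,:3].T+T[:3,3]; s=c[:,:2]/c[:,2:]
    s=s*(1+f["k1"]*(s**2).sum(1,keepdims=True))
    return s*[f["fx"],f["fy"]]+[f["cx"],f["cy"]]
def ray(f,px):
    d=(np.array(px,float)-[f["cx"],f["cy"]])/[f["fx"],f["fy"]]; s=d.copy()
    for _ in range(5): s=d/(1+f["k1"]*(s@s))
    return f["pose"][:3,3],f["pose"][:3,:3]@np.r_[s,1]
def onz(f,px,z):
    o,d=ray(f,px); return o+d*(z-o[2])/d[2]
def edges(img,seg,inside,search,sign,n=25,m=.1):
    """seg 2 px pts; inside: px pt on the bright side; returns sample pts along seg & normal & offset of edge"""
    a,b=seg; t=np.linspace(m,1-m,n)[:,None]; p=a+(b-a)*t; u=(b-a)/np.linalg.norm(b-a); nn=np.array([-u[1],u[0]])
    if (inside-a)@nn>0: nn=-nn
    o=np.arange(-search,search+.01,.25); q=p[:,None]+o[:,None]*nn
    v=map_coordinates(img,[q[...,1],q[...,0]],order=1); g=-np.gradient(v,axis=1)/.25*1.0
    from scipy.ndimage import gaussian_filter1d
    g=gaussian_filter1d(g,2,axis=1); g=g*sign if sign else abs(g)
    k=g.argmax(1); ok=(k>0)&(k<len(o)-1)&(g.max(1)>4)
    return p[ok]+o[k[ok],None]*nn, ok.mean()
def fit(frames,model,x0,search=(4,2.5,1.5,1.5),verbose=True):
    """model(x)-> list of (cam,P0,P1,Pinside,sign)"""
    x=np.array(x0,float)
    for s in search:
        obs=[]
        for cam,A,B,I,sg in model(x):
            f=frames[cam]; img=cv2.cvtColor(f["image"],cv2.COLOR_RGB2GRAY).astype(float)
            a,b,i=proj(f,[A,B,I]); obs.append(edges(img,np.array([a,b]),i,s,sg)[0])
        def res(x):
            r=[]
            for (cam,A,B,I,sg),o in zip(model(x),obs):
                a,b=proj(frames[cam],[A,B]); u=(b-a)/np.linalg.norm(b-a)
                r.append((o-a)@np.array([-u[1],u[0]]))
            return np.concatenate(r)
        x=least_squares(res,x,loss="soft_l1",f_scale=.3).x
    if verbose:
        for (cam,A,B,I,sg),o in zip(model(x),obs):
            a,b=proj(frames[cam],[A,B]); u=(b-a)/np.linalg.norm(b-a); r=(o-a)@np.array([-u[1],u[0]])
            print(cam,len(o),"med %.2f"%(np.median(r) if len(r) else 9),end="; ")
        print()
    return x
def rackR(yaw,tilt=25): return R.from_euler('z',yaw,degrees=True)*R.from_euler('y',-tilt,degrees=True)
def rect(cam,rot,c,lx,ly,sign,xo=0,yo=0,which="abcd"):
    k=np.array([[lx/2,ly/2,0],[lx/2,-ly/2,0],[-lx/2,-ly/2,0],[-lx/2,ly/2,0]])+[xo,yo,0]
    P=rot.apply(k)+c; I=rot.apply([xo,yo,0])+c
    return [(cam,P[i],P[(i+1)%4],I,sign) for i in range(4) if "abcd"[i] in which]
E
cat > m1.py <<'E'
import pickle; from geo import *
F=pickle.load(open("f0.pkl","rb")); t,s=F["top"],F["scene"]
pt=[(229.3,133),(302.9,151.1),(293.4,195.6),(221.4,177.5)]; ps=[(464.3,173.3),(381.7,195.3),(361.5,171.4),(438.6,151.2)]
C=[]
for a,b in zip(pt,ps):
    o1,d1=ray(t,a);o2,d2=ray(s,b); k=np.linalg.lstsq(np.c_[d1,-d2],o2-o1,rcond=None)[0]
    p,q=o1+k[0]*d1,o2+k[1]*d2; C.append((p+q)/2); print("corner",np.round(C[-1],1),"gap %.1f"%np.linalg.norm(p-q))
C=np.array(C); print("AB,BC,CD,DA",[round(np.linalg.norm(C[i]-C[(i+1)%4]),1) for i in range(4)])
c0=C.mean(0); v=C[0]-C[1]; yaw=np.degrees(np.arctan2(-v[0],v[1]))
def mod(cams,tiltfree=False):
    def m(x):
        r=rackR(x[3],x[6] if tiltfree else 25); L=[]
        for cam in cams:
            L+=rect(cam,r,x[:3],x[4],168,1)
            for y,w in ((56,18),(0,12.5),(-56,24.5)):
                L+=rect(cam,r,x[:3],87,w,-1,xo=x[5],yo=y,which="ac" )
        return L
    return m
x0=np.r_[c0,yaw,np.linalg.norm(C[1]-C[2]),0]
for cams in (["top","scene"],["top"],["scene"]):
    x=fit(F,mod(cams),x0); print(cams,np.round(x,2))
x=fit(F,mod(["top","scene"],True),np.r_[x0,25]); print("tilt free",np.round(x,2))
# palettes
for n,w,px in (("deep",22,[(365.2,209.6),(375,209.6),(374.4,246),(365.2,246)]),("slim",10,[(446.4,197),(451.4,232)])):
    P=np.array([onz(t,p,108) for p in px]); c=P.mean(0); d=(P[0]-P[-1]); ya=np.degrees(np.arctan2(d[1],d[0]))
    print(n,"hand",np.round(c,1),round(ya,1),"len",round(np.linalg.norm(d),1))
    def m(cams):
        return lambda x: sum([rect(k,R.from_euler('z',x[2],degrees=True),np.r_[x[:2],108],80,w,0) for k in cams],[])
    for k in (["top"],["scene"],["top","scene"]):
        print(k,np.round(fit(F,m(k),[c[0],c[1],ya],search=(3,2,1.5)),1))
for n,z in (("lotion_bottle",75),("foundation_jar",25),("powder_compact",8),("sponge_block",15),("lipstick",40)):
    print(n,[np.round(onz(F[c],F[c][n][-1 if (n,c)==("lipstick","top") else 0]["pixel"],z)[:2]).tolist() for c in F])
E
python3 m1.py
```

```text
corner [723.5 202.1 138.5] gap 1.6
corner [681.9  39.4 139.2] gap 2.3
corner [594.2  61.9  95.5] gap 4.0
corner [635.4 225.7  96. ] gap 4.8
AB,BC,CD,DA [np.float64(167.9), np.float64(100.5), np.float64(168.9), np.float64(100.7)]
top 25 med 0.11; top 25 med -0.14; top 25 med -0.07; top 25 med -0.08; top 25 med 0.31; top 24 med 0.46; top 25 med 0.31; top 25 med 0.46; top 25 med 0.31; top 25 med 0.21; scene 0 med 9.00; scene 16 med -1.22; scene 25 med 0.10; scene 25 med -0.52; scene 24 med -0.12; scene 0 med 9.00; scene 24 med -0.12; scene 0 med 9.00; scene 25 med 0.13; scene 0 med 9.00; 
['top', 'scene'] [ 6.5745e+02  1.3122e+02  1.2158e+02 -1.4270e+01  9.9830e+01 -1.4000e-01]
top 25 med 0.01; top 25 med -0.51; top 25 med -0.01; top 24 med -0.50; top 25 med 0.18; top 25 med 0.31; top 25 med 0.21; top 25 med 0.28; top 25 med 0.25; top 25 med 0.25; 
['top'] [ 6.5950e+02  1.3207e+02  1.1594e+02 -1.4340e+01  1.0053e+02 -2.6000e-01]
scene 25 med -0.00; scene 25 med -0.02; scene 25 med 0.01; scene 25 med -0.01; scene 22 med -0.00; scene 0 med 9.00; scene 22 med 0.00; scene 0 med 9.00; scene 
[... 976 characters left out ...]
522.  -109.3    5.4]
slim hand [ 550.7 -277.9  108. ] 4.0 len 77.5
top 25 med -0.01; top 17 med 0.23; top 19 med -0.49; top 23 med 0.18; 
['top'] [ 551.9 -276.5    3.8]
scene 20 med 0.01; scene 11 med 0.08; scene 0 med 9.00; scene 12 med 0.05; 
['scene'] [ 552.9 -277.3   10.1]
top 25 med 0.00; top 17 med 0.37; top 22 med -0.61; top 23 med -0.01; scene 22 med -0.51; scene 8 med 1.01; scene 0 med 9.00; scene 17 med 0.28; 
['top', 'scene'] [ 552.4 -276.8    3.8]
lotion_bottle [[705.0, -27.0], [700.0, -29.0]]
foundation_jar [[432.0, -41.0], [429.0, -40.0]]
powder_compact [[428.0, -159.0], [433.0, -161.0]]
sponge_block [[668.0, -191.0], [664.0, -196.0]]
lipstick [[684.0, -129.0], [682.0, -124.0]]
```

```bash
cat > go.py <<'E'
import sys,numpy as np
from plant import robot
from scipy.spatial.transform import Rotation as R
def tgt(yaw,tilt):
    r=(R.from_euler('z',yaw,degrees=True)*R.from_euler('y',-tilt,degrees=True)).as_matrix()
    return R.from_matrix(np.c_[r[:,0],-r[:,1],-r[:,2]])
if __name__=="__main__":
    o=robot.observe(); q=o["tcp_rot"]; p=np.array(o["position"]); r=R.from_quat([q[1],q[2],q[3],q[0]])
    print("t %.2f"%o["time"],"pos",np.round(p,1),"F",np.round(o["force"],1),"gap mm %.1f"%(o["finger_gap"]*85.4))
    a=list(map(float,sys.argv[1:]))
    while a:
        x,y,z,yaw,tilt=a[:5]; a=a[5:]; t=tgt(yaw,tilt)
        print("lin cm",np.round(r.inv().apply(np.array([x,y,z])-p)/10,2),"dr",np.round((r.inv()*t).as_rotvec(degrees=True),2))
        p,r=np.array([x,y,z]),t
E
python3 go.py 521.6 -107.5 200 -1 0  521.6 -107.5 97 -1 0
```

```text
t 1.30 pos [ 153.9 -605.7  250.3] F [ 0.6  0.3 -0. ] gap mm 85.4
lin cm [ 47.91 -39.23   5.03] dr [-0.    0.   15.26]
lin cm [ 0.   0.  10.3] dr [0. 0. 0.]
```

Call:
{"method": "apply_moves", "body": {"moves": [{"linear": [16, -13.1, 0], "dr": [0, 0, 0], "fingers": 8.5}, {"linear": [16, -13.1, 0], "dr": [0, 0, 0], "fingers": 8.5}, {"linear": [16, -13.1, 0], "dr": [0, 0, 0], "fingers": 8.5}, {"linear": [16, -13.1, 0], "dr": [0, 0, 0], "fingers": 8.5}, {"linear": [16, -13.1, 0], "dr": [0, 0, 0], "fingers": 8.5}]}}

```text
time: 1.72
position: [277.5, -437.6, 250.4]
tcp_rot: [-0.0, 0.992, 0.124, 0.0]
force: [1.0, 0.4, 0.1]
finger_gap: 0.996
```

Call:
{"method": "apply_moves", "body": {"moves": [{"linear": [16, -13.1, 0], "dr": [0, 0, 0], "fingers": 8.5}, {"linear": [16, -13.1, 0], "dr": [0, 0, 0], "fingers": 8.5}, {"linear": [16, -13.1, 0], "dr": [0, 0, 0], "fingers": 8.5}, {"linear": [16, -13.1, 0], "dr": [0, 0, 0], "fingers": 8.5}, {"linear": [16, -13.1, 0], "dr": [0, 0, 0], "fingers": 8.5}]}}

```text
time: 2.13
position: [401.2, -269.9, 250.7]
tcp_rot: [0.0, 0.992, 0.123, 0.0]
force: [0.1, -1.5, -0.1]
finger_gap: 0.996
```

Call:
{"method": "apply_moves", "body": {"moves": [{"linear": [15.9, -13, 4], "dr": [0, 0, 15.3], "fingers": 8.5}, {"linear": [15.9, -13, 4], "dr": [0, 0, 15.3], "fingers": 8.5}, {"linear": [15.9, -13, 4], "dr": [0, 0, 15.3], "fingers": 8.5}, {"linear": [15.9, -13, 4], "dr": [0, 0, 15.3], "fingers": 8.5}, {"linear": [15.9, -13, 4], "dr": [0, 0, 15.3], "fingers": 8.5}]}}

```text
time: 2.55
position: [516.7, -114.0, 213.3]
tcp_rot: [0.0, 1.0, -0.01, 0.001]
force: [0.7, -0.5, -0.4]
finger_gap: 0.994
```

```bash
python3 go.py 521.6 -107.5 150 -1 0  521.6 -107.5 97 -1 0
```

```text
t 2.55 pos [ 516.7 -114.   213.3] F [ 0.7 -0.5 -0.4] gap mm 84.9
lin cm [ 0.47 -0.67  6.33] dr [ 0.05 -0.09 -0.12]
lin cm [0.  0.  5.3] dr [0. 0. 0.]
```

Call:
{"method": "apply_moves", "body": {"moves": [{"linear": [0.5, -0.7, 3.5], "dr": [0, 0, 0], "fingers": 6}, {"linear": [0.5, -0.7, 7], "dr": [0, 0, 0], "fingers": 6}, {"linear": [0.5, -0.7, 10], "dr": [0, 0, 0], "fingers": 6}, {"linear": [0.5, -0.7, 11.6], "dr": [0, 0, 0], "fingers": 6}, {"linear": [0.5, -0.7, 11.6], "dr": [0, 0, 0], "fingers": 6}]}}

```text
time: 2.97
position: [519.9, -106.0, 93.9]
tcp_rot: [-0.001, 1.0, -0.01, -0.003]
force: [-1.1, 0.3, -0.2]
finger_gap: 0.698
```

Call:
{"method": "apply_moves", "body": {"moves": [{"linear": [0, 0, 0], "dr": [0, 0, 0], "fingers": 1}, {"linear": [0, 0, 0], "dr": [0, 0, 0], "fingers": 1}, {"linear": [0, 0, 0], "dr": [0, 0, 0], "fingers": 1}, {"linear": [0, 0, 0], "dr": [0, 0, 0], "fingers": 1}, {"linear": [0, 0, 0], "dr": [0, 0, 0], "fingers": 1}]}}

```text
time: 3.38
position: [520.8, -106.6, 95.3]
tcp_rot: [-0.0, 1.0, -0.01, -0.001]
force: [-0.4, 1.3, 2.9]
finger_gap: 0.245
```

Call:
{"method": "apply_moves", "body": {"moves": [{"linear": [0, 0, 0], "dr": [0, 0, 0], "fingers": 1}, {"linear": [0, 0, 0], "dr": [0, 0, 0], "fingers": 1}, {"linear": [0, 0, 0], "dr": [0, 0, 0], "fingers": 1}]}}

```text
time: 3.63
position: [520.7, -106.6, 95.5]
tcp_rot: [-0.0, 1.0, -0.01, -0.001]
force: [-0.4, -0.1, -1.2]
finger_gap: 0.252
```

```bash
python3 - <<'E'
from plant import robot
import cv2,numpy as np,pickle
F={}
for c in ["scene","top"]: F[c]=robot.grab_frame(c)
pickle.dump(F,open("f1.pkl","wb"))
s=F["scene"]["image"][110:235,215:320]; t=F["top"]["image"][170:295,310:430]
cv2.imwrite("pics/g1.png",np.hstack([cv2.resize(s,(400,476)),cv2.resize(t,(400,476))])[:,:,::-1])
E
python3 go.py 521.6 -107.5 97 -1 0
```

```text
t 3.73 pos [ 520.7 -106.5   95.3] F [-0.4 -0.3  0.8] gap mm 21.5
lin cm [ 0.1   0.1  -0.17] dr [-0.05  0.15 -0.11]
```

View pics/g1.png

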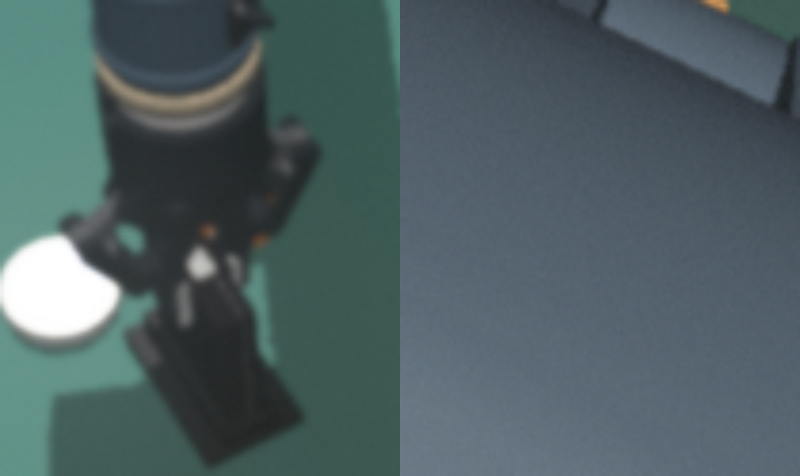

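Call:
{"method": "apply_moves", "body": {"moves": [{"linear": [0, 0, -1], "dr": [0, 0, 0], "fingers": 1}, {"linear": [0, 0, -4], "dr": [0, 0, 0], "fingers": 1}, {"linear": [0, 0, -8], "dr": [0, 0, 0], "fingers": 1}, {"linear": [0, 0, -12], "dr": [0, 0, 0], "fingers": 1}, {"linear": [0, 0, -14.5], "dr": [0, 0, 0], "fingers": 1}]}}

```text
time: 4.15
position: [522.1, -107.0, 244.4]
tcp_rot: [0.0, 1.0, -0.01, 0.001]
force: [1.0, -0.5, -1.4]
finger_gap: 0.249
```

```bash
python3 go.py 602 88 240 -14.4 25 602 88 212 -14.4 25
```

```text
t 4.15 pos [ 522.1 -107.   244.4] F [ 1.  -0.5 -1.4] gap mm 21.2
lin cm [  7.62 -19.65   0.44] dr [-2.86 24.77 13.09]
lin cm [-1.18 -0.    2.54] dr [0. 0. 0.]
```

Call:
{"method": "apply_moves", "body": {"moves": [{"linear": [1.5, -3.9, 0.1], "dr": [-0.5, 5, 2.6], "fingers": 1}, {"linear": [3, -7.8, 0.2], "dr": [-1.1, 10, 5.2], "fingers": 1}, {"linear": [4.5, -11.7, 0.3], "dr": [-1.7, 15, 7.8], "fingers": 1}, {"linear": [6, -15.6, 0.4], "dr": [-2.3, 20, 10.4], "fingers": 1}, {"linear": [7.6, -19.6, 0.4], "dr": [-2.9, 24.8, 13.1], "fingers": 1}]}}

```text
time: 4.57
position: [595.2, 75.5, 240.7]
tcp_rot: [0.027, 0.971, -0.118, 0.204]
force: [-0.1, -0.6, -1.9]
finger_gap: 0.25
```

Call:
{"method": "apply_moves", "body": {"moves": [{"linear": [0, 0, 0], "dr": [0, 0, 0], "fingers": 1}]}}

```text
time: 4.65
position: [593.9, 80.8, 240.4]
tcp_rot: [0.026, 0.972, -0.115, 0.205]
force: [-0.4, -0.8, -1.8]
finger_gap: 0.25
```

```bash
python3 go.py 602 88 212 -14.4 25
```

```text
t 4.65 pos [593.9  80.8 240.4] F [-0.4 -0.8 -1.8] gap mm 21.4
lin cm [-0.58 -0.9   2.84] dr [-0.16  1.19  0.81]
```

Call:
{"method": "apply_moves", "body": {"moves": [{"linear": [-0.3, -0.5, 1.4], "dr": [-0.1, 0.6, 0.4], "fingers": 1}, {"linear": [-0.6, -0.9, 2.8], "dr": [-0.2, 1.2, 0.8], "fingers": 1}, {"linear": [-0.6, -0.9, 2.8], "dr": [-0.2, 1.2, 0.8], "fingers": 1}, {"linear": [-0.6, -0.9, 2.8], "dr": [-0.2, 1.2, 0.8], "fingers": 1}]}}

```text
time: 4.98
position: [600.7, 87.8, 211.6]
tcp_rot: [0.028, 0.969, -0.122, 0.213]
force: [0.9, 0.1, -1.3]
finger_gap: 0.25
```

```bash
cat > snap.py <<'E'
from plant import robot
import cv2,numpy as np,pickle,sys
n,x0,x1,y0,y1=sys.argv[1],*map(int,sys.argv[2:6]); F={c:robot.grab_frame(c) for c in ["scene","top"]}; F["obs"]=robot.observe(); pickle.dump(F,open(n+".pkl","wb"))
s=F["scene"]["image"][y0:y1,x0:x1,::-1]; k=min(800/(x1-x0),590/(y1-y0)); cv2.imwrite(f"pics/{n}.png",cv2.resize(s,None,fx=k,fy=k,interpolation=cv2.INTER_CUBIC)); print("scale",k)
E
python3 snap.py h1 320 480 90 210; python3 go.py 602 88 212 -14.4 25
```

```text
scale 4.916666666666667
t 5.08 pos [601.9  87.4 213.1] F [ 0.5  0.2 -1.8] gap mm 21.1
lin cm [-0.05 -0.06  0.09] dr [ 0.07 -0.03 -0.02]
```

View pics/h1.png

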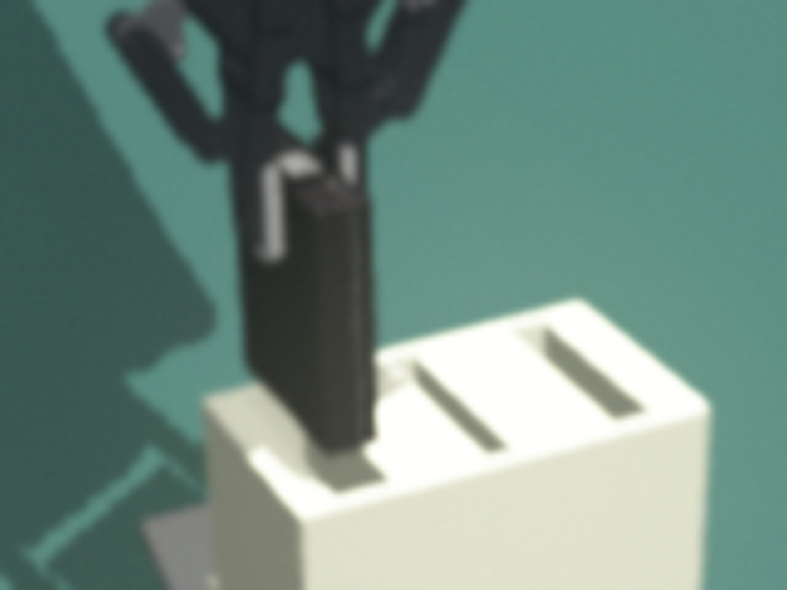

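```bash
cat > m2.py <<'E'
import pickle,sys; from geo import *
F0=pickle.load(open("f0.pkl","rb"))
def rack(z,cams=("scene",)):
    def m(x):
        r=rackR(x[2]); L=[]; c=np.r_[x[:2],z]
        for cam in cams:
            L+=rect(cam,r,c,100.5,168,1)
            for y,w in ((56,18),(0,12.5),(-56,24.5)): L+=rect(cam,r,c,87,w,-1,yo=y,which="abcd" if cam=="top" else "abd")
        return L
    return fit(F0,m,[658,131.2,-14.4],search=(3,2,1.5,1.2))
if __name__=="__main__":
    for z in (117.5,118.9,120.5):
        for c in (("scene",),("top",)): print(z,c,np.round(rack(z,c),2))
    F=pickle.load(open(sys.argv[1]+".pkl","rb")); th=float(sys.argv[2]); d=float(sys.argv[3]); o=F["obs"]
    q=o["tcp_rot"]; T=R.from_quat([q[1],q[2],q[3],q[0]]).as_matrix(); r=R.from_matrix(np.c_[T[:,0],-T[:,1],-T[:,2]]); p=np.array(o["position"])
    def m(x):
        P=lambda a,b,c: p+r.apply([x[0]+a*40,x[1]+b*th/2,-d+c]); I=P(0,0,40)
        return [("scene",P(1,-1,0),P(-1,-1,0),I,-1),("scene",P(1,-1,0),P(1,1,0),I,-1),("scene",P(1,1,0),P(1,1,90),I,-1),("scene",P(-1,-1,0),P(-1,-1,60),I,-1)]
    x=fit(F,m,[0,0],search=(4,3,2,1.5)); print("palette apparent offset from tool (xs,ys)",np.round(x,2),"tcp",np.round(p,2),"yaw/tilt",np.round(r.as_euler('ZYX',degrees=True),2))
E
python3 m2.py h1 22 87.3
```

```text
scene 0 med 9.00; scene 25 med 0.08; scene 25 med 0.00; scene 0 med 9.00; scene 22 med 0.12; scene 0 med 9.00; scene 25 med 0.11; scene 17 med -0.10; scene 0 med 9.00; scene 25 med 0.06; scene 25 med -0.06; scene 0 med 9.00; scene 24 med -0.15; 
117.5 ('scene',) [654.66 130.95 -14.43]
top 24 med -0.05; top 13 med -0.50; top 25 med 0.19; top 13 med -0.34; top 25 med 0.21; top 19 med 0.25; top 22 med 0.32; top 21 med 0.17; top 25 med 0.20; top 20 med 0.24; top 25 med 0.20; top 19 med 0.17; top 25 med 0.43; top 12 med 0.74; top 25 med 0.22; top 19 med 0.41; 
117.5 ('top',) [658.8  131.84 -14.41]
scene 0 med 9.00; scene 25 med 0.12; scene 25 med 0.03; scene 0 med 9.00; scene 24 med 0.10; scene 0 med 9.00; scene 25 med 0.30; scene 18 med -0.10; scene 0 med 9.00; scene 25 med 0.05; scene 25 med -0.05; scene 0 med 9.00; scene 24 med -0.07; 
118.9 ('scene',) [655.35 130.12 -14.45]
top 25 med -0.04; top 15 med -0.26; top 25 med 0.19; top 15 med -0.35; top 24 med 0.21; top 19 med 0.26; top 22 med 0.44; top 20 med 0.40; top 24 med 0.45; top 21 med 0.26; top 25 med 0.21; top 19 med 0.16; top 25 
[... 190 characters left out ...]
; scene 0 med 9.00; scene 25 med 0.30; scene 18 med -0.08; scene 0 med 9.00; scene 25 med 0.04; scene 24 med -0.01; scene 0 med 9.00; scene 24 med -0.00; 
120.5 ('scene',) [656.17 129.14 -14.49]
top 25 med 0.20; top 25 med -0.45; top 25 med 0.19; top 18 med -0.39; top 22 med 0.45; top 19 med 0.29; top 22 med 0.45; top 19 med 0.36; top 22 med 0.47; top 19 med 0.54; top 24 med 0.31; top 20 med 0.12; top 24 med 0.48; top 6 med 0.79; top 25 med 0.42; top 23 med 0.11; 
120.5 ('top',) [657.73 131.08 -14.41]
scene 25 med -0.04; scene 24 med 0.17; scene 22 med -0.61; scene 25 med 0.40; 
palette apparent offset from tool (xs,ys) [-1.43 -0.38] tcp [601.94  87.36 213.07] yaw/tilt [-14.42 -25.03  -0.06]
```

Run:
```python
import pickle; from geo import *
F=pickle.load(open("h1.pkl","rb")); f=F["scene"]; o=F["obs"]; q=o["tcp_rot"]
T=R.from_quat([q[1],q[2],q[3],q[0]]).as_matrix(); r=R.from_matrix(np.c_[T[:,0],-T[:,1],-T[:,2]]); p=np.array(o["position"])
k=9; x0,y0=360,145; im=cv2.resize(f["image"][y0:y0+60,x0:x0+88,::-1],None,fx=k,fy=k,interpolation=cv2.INTER_CUBIC)
def line(a,b,c):
    u=((proj(f,[a,b])-[x0,y0]+.5)*k).astype(int); cv2.line(im,tuple(map(int,u[0])),tuple(map(int,u[1])),c,1)
rr=rackR(-14.45); c=np.array([655.35,130.12,118.9])
for lx,ly,yo in ((100.5,168,0),(87,24.5,-56),(87,12.5,0)):
    for _,a,b,_,_ in rect("s",rr,c,lx,ly,1,yo=yo): line(a,b,(0,160,0))
for off,col in (((0,0),(0,0,255)),((-1.43,-.38),(255,80,0))):
    P=lambda a,b,z: p+r.apply([off[0]+a*40,off[1]+b*11,-87.3+z])
    for a,b in ((P(1,-1,0),P(-1,-1,0)),(P(1,-1,0),P(1,1,0)),(P(1,1,0),P(1,1,90)),(P(-1,-1,0),P(-1,-1,60)),(P(1,-1,0),P(1,-1,90))): line(a,b,col)
cv2.imwrite("pics/ov1.png",im)
M=c+rr.apply([0,-56,0]); print("palette bottom centre in slot-mouth frame (tool, no offset)",rr.inv().apply(p+r.apply([0,0,-87.3])-M))
```

```text
palette bottom centre in slot-mouth frame (tool, no offset) [ 2.63871371  1.19272885 15.39288194]
```

View pics/ov1.png

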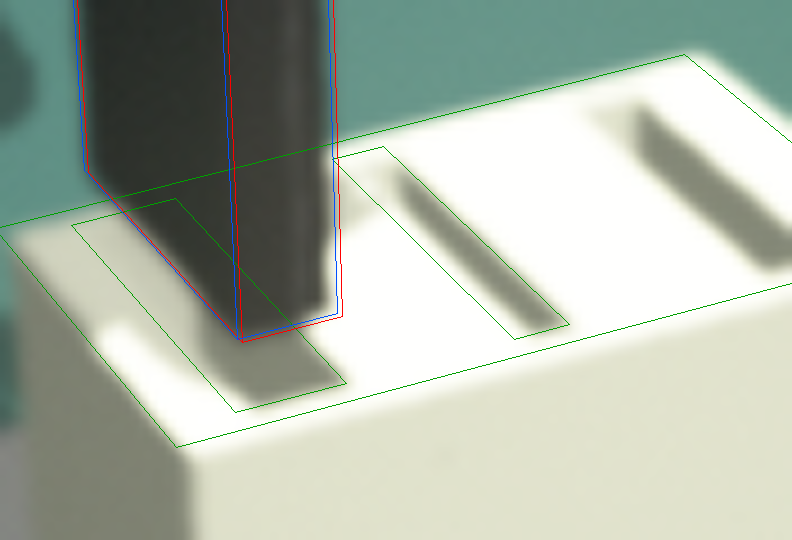

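```bash
sed -i 's/img=cv2.cvtColor(f\["image"\],cv2.COLOR_RGB2GRAY).astype(float)/img=f["image"][...,2].astype(float)/' geo.py
python3 - <<'E'
import pickle; from geo import *
F0=pickle.load(open("f0.pkl","rb")); F1=pickle.load(open("h1.pkl","rb"))
def outer(cams,wh,L=None):
    def m(x):
        return sum([rect(c,rackR(x[2]),np.r_[x[:2],118.9 if len(x)<5 else x[4]],x[3],168,1,which=wh[c]) for c in cams],[])
    return m
w={"scene":"abcd","top":"abcd"}
for c in (["scene"],["top"]): print(c,np.round(fit(F0,outer(c,w),[657,131,-14.4,100],search=(4,4,3,2)),2))
print(np.round(fit(F0,outer(["scene","top"],w),[657,131,-14.4,100,119],search=(4,4,3,2)),2))
def slots(cam,wh):
    return lambda x: sum([rect(cam,rackR(-14.45),np.r_[x[:2],118.9],87,ww,-1,yo=y,which=wh) for y,ww in ((56,18),(0,12.5),(-56,24.5))],[])
print("slots top",fit(F0,slots("top","abcd"),[658,131.3],search=(3,2,1.5)))
print("slots scene",fit(F0,slots("scene","ad"),[657,131],search=(3,2,1.5)))
# profile across slots midline along y, both cams: world y_s coordinate vs blue
r=rackR(-14.45); c=np.array([657,131.,118.9]); ys=np.arange(-80,85,1.)
for cam in ("top","scene"):
    for xs in (-20,20):
        u=proj(F0[cam],r.apply(np.c_[0*ys+xs,ys,0*ys])+c); v=map_coordinates(F0[cam]["image"][...,2].astype(float),[u[:,1],u[:,0]],order=1)
        for y0 in (-56,0,56): print(cam,xs,y0,v[(ys>=y0-18)&(ys<=y0+18)][::2].astype(int))
E
```

```text
scene 25 med 0.04; scene 25 med -0.50; scene 25 med 0.00; scene 25 med -0.79; 
['scene'] [657.79 131.82 -13.76 105.3 ]
top 25 med 0.01; top 25 med -0.24; top 25 med -0.01; top 25 med -0.27; 
['top'] [658.41 131.58 -14.29 100.24]
scene 24 med -0.76; scene 25 med -0.49; scene 25 med -0.26; scene 25 med -0.76; top 25 med 0.47; top 25 med -0.24; top 25 med 0.24; top 25 med -0.26; 
[658.11 131.24 -13.68 101.28 120.12]
top 25 med 0.25; top 25 med 0.28; top 25 med 0.25; top 25 med 0.47; top 25 med 0.25; top 25 med 0.28; top 25 med 0.25; top 25 med 0.47; top 25 med 0.25; top 21 med 0.78; top 25 med 0.25; top 25 med 0.47; 
slots top [658.27732872 131.65296251]
scene 25 med -0.02; scene 25 med 0.25; scene 22 med -0.02; scene 25 med -0.00; scene 25 med -0.02; scene 25 med -0.00; 
slots scene [655.5764837  130.28900982]
top -20 -56 [237 237 233 217 166 111  96  90  84  78  77  77  78  78  89 141 203 234
 236]
top -20 0 [236 236 236 236 235 230 209 127  87  77  78  92 137 204 231 234 235 235
 235]
top -20 56 [234 234 234 233 220 177  98  79  76  78  78  77  82 114 185 222 233 234
 234]
top 20 -56 [238 238 234 217 167 108  96  89  81  77  80  83  80  78  91 153 210 235
 238]
top 20 0 [237 237 237 237 237 230 199 139  90  76  75  93 150 207 234 236 237 237
 237]
top 20 56 [236 236 236 234 224 178 122  91  82  77  76  77  82 127 187 224 234 235
 235]
scene -20 -56 [253 253 252 249 239 220 207 204 204 202 193 168 142 131 147 193 235 249
 252]
scene -20 0 [254 254 254 254 253 252 246 222 176 138 133 156 202 241 251 253 253 254
 254]
scene -20 56 [254 254 253 252 250 243 225 197 164 136 124 129 150 191 230 248 252 253
 253]
scene 20 -56 [254 253 252 245 212 161 129 122 121 122 122 122 123 127 147 194 235 250
 253]
scene 20 0 [254 254 254 253 253 252 240 201 154 130 130 150 194 235 250 253 253 254
 254]
scene 20 56 [253 254 253 252 249 236 196 152 128 121 121 127 148 190 232 248 252 253
 254]
```

Call:
{"method": "apply_moves", "body": {"moves": [{"linear": [-0.05, -0.16, 0], "dr": [0, 0, 0], "fingers": 1}, {"linear": [-0.05, -0.16, 0.5], "dr": [0, 0, 0], "fingers": 1}, {"linear": [-0.05, -0.16, 1.0], "dr": [0, 0, 0], "fingers": 1}, {"linear": [-0.05, -0.16, 1.2], "dr": [0, 0, 0], "fingers": 1}, {"linear": [-0.05, -0.16, 1.2], "dr": [0, 0, 0], "fingers": 1}]}}

```text
time: 5.5
position: [606.7, 87.4, 201.2]
tcp_rot: [0.028, 0.969, -0.123, 0.214]
force: [-0.2, 0.9, -1.9]
finger_gap: 0.251
```

```bash
python3 snap.py h2 350 450 120 200; python3 go.py
python3 - <<'E'
import pickle; from geo import *
F=pickle.load(open("h2.pkl","rb")); o=F["obs"]
rr=rackR(-14.45); M=np.array([657.4,132.45,118.9])+rr.apply([0,-56,0]);q=o["tcp_rot"]
r=R.from_quat([q[1],q[2],q[3],q[0]]); print("tcp in mouth frame",rr.inv().apply(np.array(o["position"])-M))
E
```

```text
scale 7.375
t 5.60 pos [606.7  87.6 201.6] F [-0.7  0.5 -1.5] gap mm 21.1
tcp in mouth frame [ 6.46513803e-01 -7.30887350e-02  9.09962757e+01]
```

View pics/h2.png

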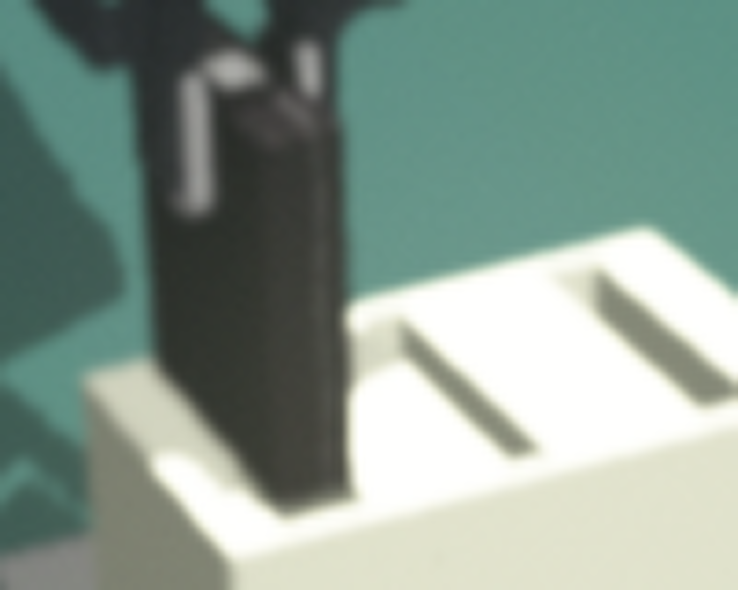

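Call:
{"method": "apply_moves", "body": {"moves": [{"linear": [0, 0, 0.3], "dr": [0, 0, 0], "fingers": 1}, {"linear": [0, 0, 0.5], "dr": [0, 0, 0], "fingers": 1}, {"linear": [0, 0, 0.7], "dr": [0, 0, 0], "fingers": 1}, {"linear": [0, 0, 0.8], "dr": [0, 0, 0], "fingers": 1}]}}

```text
time: 5.93
position: [610.0, 86.7, 194.0]
tcp_rot: [0.028, 0.969, -0.123, 0.214]
force: [0.4, -0.5, -2.1]
finger_gap: 0.241
```

```bash
cat > st.py <<'E'
import sys; from geo import *
from plant import robot
o=robot.observe(); y=float(sys.argv[1])
rr=rackR(-14.45); M=np.array([657.4,132.45,118.9])+rr.apply([0,y,0]); q=o["tcp_rot"]
r=R.from_quat([q[1],q[2],q[3],q[0]]).as_matrix()
print("t %.2f"%o["time"],"tcp in mouth frame",np.round(rr.inv().apply(np.array(o["position"])-M),2),"F slot axes",np.round(rr.inv().apply(o["force"]),1),"M",np.round(rr.inv().apply(o["torque"]),2),"gap %.1f"%(o["finger_gap"]*85.4),
 "rot err deg",np.round((rr.inv()*R.from_matrix(np.c_[r[:,0],-r[:,1],-r[:,2]])).as_rotvec(degrees=True),2))
E
python3 st.py -56
```

```text
t 5.93 tcp in mouth frame [ 0.52 -0.11 82.67] F slot axes [-0.4 -0.4 -2.1] M [ 0.02  0.35 -0.02] gap 20.6 rot err deg [-0.06  0.02  0.02]
```

Call:
{"method": "apply_moves", "body": {"moves": [{"linear": [0, 0, 0.7], "dr": [0, 0, 0], "fingers": 1}, {"linear": [0, 0, 1.4], "dr": [0, 0, 0], "fingers": 1}, {"linear": [0, 0, 2.1], "dr": [0, 0, 0], "fingers": 1}, {"linear": [0, 0, 2.6], "dr": [0, 0, 0], "fingers": 1}, {"linear": [0, 0, 2.9], "dr": [0, 0, 0], "fingers": 1}]}}

```text
time: 6.35
position: [621.9, 83.5, 166.5]
tcp_rot: [0.028, 0.969, -0.123, 0.214]
force: [-0.9, -0.3, -1.3]
finger_gap: 0.25
```

```bash
python3 st.py -56
```

```text
t 6.35 tcp in mouth frame [ 1.000e-02 -2.800e-01  5.249e+01] F slot axes [-1.3 -0.5 -0.9] M [-0.04  0.36 -0.02] gap 21.4 rot err deg [-0.09  0.1   0.03]
```

Call:
{"method": "apply_moves", "body": {"moves": [{"linear": [0.03, 0, 0.7], "dr": [0, 0, 0], "fingers": 1}, {"linear": [0.03, 0, 1.3], "dr": [0, 0, 0], "fingers": 1}, {"linear": [0.03, 0, 2.0], "dr": [0, 0, 0], "fingers": 1}, {"linear": [0.03, 0, 2.6], "dr": [0, 0, 0], "fingers": 1}, {"linear": [0.03, 0, 2.7], "dr": [0, 0, 0], "fingers": 1}]}}

```text
time: 6.77
position: [633.2, 80.0, 141.1]
tcp_rot: [0.028, 0.969, -0.123, 0.213]
force: [-2.0, -2.7, 1.5]
finger_gap: 0.245
```

Call:
{"method": "apply_moves", "body": {"moves": [{"linear": [0, 0, 0], "dr": [0, 0, 0], "fingers": 1}]}}

```text
time: 6.85
position: [633.4, 79.9, 140.7]
tcp_rot: [0.028, 0.969, -0.123, 0.213]
force: [-2.0, -0.6, 2.3]
finger_gap: 0.248
```

```bash
python3 st.py -56
```

```text
t 6.85 tcp in mouth frame [ 1.000e-02 -8.800e-01  2.405e+01] F slot axes [-0.7 -1.1  2.9] M [-0.36  0.36  0.04] gap 21.2 rot err deg [-0.13  0.18  0.01]
```

Call:
{"method": "apply_moves", "body": {"moves": [{"linear": [0, 0, 0], "dr": [0, 0, 0], "fingers": 3.8}, {"linear": [0, 0, 0], "dr": [0, 0, 0], "fingers": 3.8}, {"linear": [0, 0, 0], "dr": [0, 0, 0], "fingers": 3.8}, {"linear": [0, 0, -1.5], "dr": [0, 0, 0], "fingers": 3.8}, {"linear": [0, 0, -4], "dr": [0, 0, 0], "fingers": 3.8}]}}

```text
time: 7.27
position: [616.8, 84.2, 175.5]
tcp_rot: [0.028, 0.969, -0.123, 0.212]
force: [0.0, 0.4, 0.3]
finger_gap: 0.445
```

Call:
{"method": "apply_moves", "body": {"moves": [{"linear": [0, 0, -1], "dr": [0, 0, 0], "fingers": 3.8}, {"linear": [0, 0, -1], "dr": [0, 0, 0], "fingers": 0}, {"linear": [0, 0, -1], "dr": [0, 0, 0], "fingers": 0}, {"linear": [0, 0, -1], "dr": [0, 0, 0], "fingers": 0}, {"linear": [0, 0, -1], "dr": [0, 0, 0], "fingers": 0}]}}

```text
time: 7.68
position: [612.7, 85.1, 183.6]
tcp_rot: [0.028, 0.969, -0.123, 0.211]
force: [-0.3, -0.5, -0.4]
finger_gap: 0.001
```

```bash
python3 snap.py h3 350 450 120 200; python3 st.py -56
```

```text
scale 7.375
t 7.78 tcp in mouth frame [-1.2  -1.02 71.91] F slot axes [-0.   0.6 -0.3] M [-0.    0.2   0.03] gap -0.1 rot err deg [-0.18  0.42  0.  ]
```

View pics/h3.png

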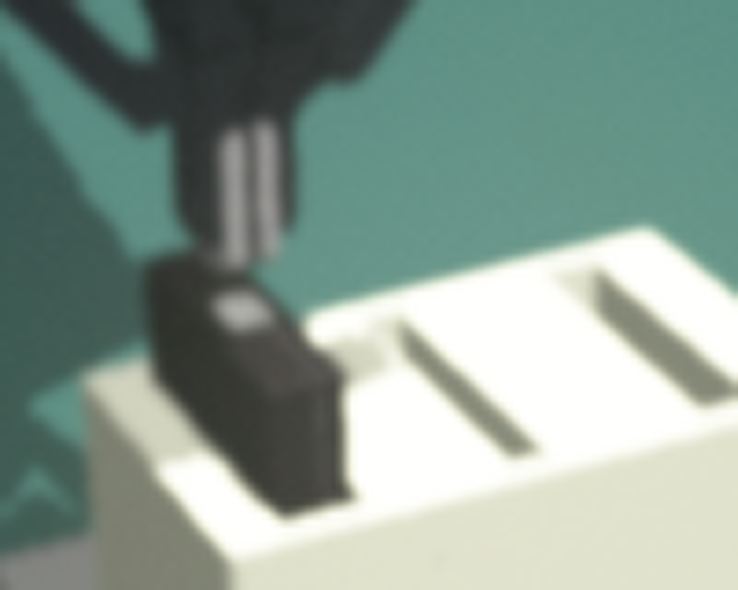

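Call:
{"method": "apply_moves", "body": {"moves": [{"linear": [0.12, 0, 0.8], "dr": [0, 0, 0], "fingers": 0}, {"linear": [0.12, 0, 1.6], "dr": [0, 0, 0], "fingers": 0}, {"linear": [0.12, 0, 2.3], "dr": [0, 0, 0], "fingers": 0}, {"linear": [0.12, 0, 2.9], "dr": [0, 0, 0], "fingers": 0}, {"linear": [0.12, 0, 3.4], "dr": [0, 0, 0], "fingers": 0}]}}

```text
time: 8.2
position: [627.5, 81.3, 152.2]
tcp_rot: [0.028, 0.969, -0.123, 0.211]
force: [-2.1, 1.8, 4.6]
finger_gap: -0.0
```

```bash
python3 st.py -56
```

```text
t 8.20 tcp in mouth frame [-0.63 -1.03 37.01] F slot axes [-0.3  1.2  5.2] M [0.19 0.31 0.01] gap -0.0 rot err deg [-0.18  0.46  0.01]
```

Call:
{"method": "apply_moves", "body": {"moves": [{"linear": [0.03, 0, 0.15], "dr": [0, 0, 0], "fingers": 0}, {"linear": [0.03, 0, 0.3], "dr": [0, 0, 0], "fingers": 0}, {"linear": [0.03, 0, 0.4], "dr": [0, 0, 0], "fingers": 0}]}}

```text
time: 8.45
position: [627.8, 81.2, 148.9]
tcp_rot: [0.028, 0.97, -0.123, 0.209]
force: [-12.2, 3.3, 17.5]
finger_gap: 0.001
```

```bash
python3 st.py -56
```

```text
t 8.45 tcp in mouth frame [-1.71 -1.05 33.92] F slot axes [-4.   0.2 21.2] M [0.1  0.94 0.01] gap 0.1 rot err deg [-0.22  0.59  0.02]
```

Call:
{"method": "apply_moves", "body": {"moves": [{"linear": [0, 0, -2], "dr": [0, 0, 0], "fingers": 0}, {"linear": [0, 0, -5], "dr": [0, 0, 0], "fingers": 0}, {"linear": [0, 0, -8], "dr": [0, 0, 0], "fingers": 3}, {"linear": [0, 0, -8], "dr": [0, 0, 0], "fingers": 6}]}}

```text
time: 8.78
position: [596.5, 90.3, 226.3]
tcp_rot: [0.028, 0.969, -0.123, 0.213]
force: [0.5, -0.7, 0.4]
finger_gap: 0.273
```

```bash
python3 st.py -56; python3 go.py 575 -95 225 -5 0 552.2 -277.3 190 4 0
```

```text
t 8.78 tcp in mouth frame [  1.46   0.   117.85] F slot axes [ 0.8 -0.5  0.1] M [ 0.02  0.23 -0.  ] gap 23.3 rot err deg [-0.1   0.21  0.03]
t 8.78 pos [596.5  90.3 226.3] F [ 0.5 -0.7  0.4] gap mm 23.3
lin cm [ 2.25 18.48  1.22] dr [  2.15 -24.73  -9.3 ]
lin cm [-0.68 18.36  3.5 ] dr [ 0.  0. -9.]
```

Call:
{"method": "apply_moves", "body": {"moves": [{"linear": [0.4, 3.7, 0.2], "dr": [0.4, -5, -1.9], "fingers": 6}, {"linear": [0.9, 7.4, 0.5], "dr": [0.8, -10, -3.7], "fingers": 6}, {"linear": [1.4, 11.1, 0.8], "dr": [1.3, -15, -5.6], "fingers": 6}, {"linear": [1.8, 14.8, 1], "dr": [1.7, -20, -7.4], "fingers": 6}, {"linear": [2.2, 18.5, 1.2], "dr": [2.1, -24.7, -9.3], "fingers": 6}]}}

```text
time: 9.2
position: [574.6, -98.0, 225.2]
tcp_rot: [0.0, 0.999, -0.043, -0.001]
force: [0.6, 0.2, -0.2]
finger_gap: 0.7
```

Call:
{"method": "apply_moves", "body": {"moves": [{"linear": [0, 0, 0], "dr": [0, 0, 0], "fingers": 6}]}}

```text
time: 9.28
position: [577.3, -106.2, 225.0]
tcp_rot: [0.002, 0.999, -0.046, -0.0]
force: [1.1, 0.2, 0.3]
finger_gap: 0.705
```

```bash
python3 go.py 552.2 -277.3 190 4 0
```

```text
t 9.28 pos [ 577.3 -106.2  225. ] F [1.1 0.2 0.3] gap mm 60.2
lin cm [-0.92 17.25  3.59] dr [ 0.28  0.04 -9.29]
```

Call:
{"method": "apply_moves", "body": {"moves": [{"linear": [-0.2, 4, 0.8], "dr": [0, 0, -2.5], "fingers": 5}, {"linear": [-0.4, 8, 1.6], "dr": [0.1, 0, -5], "fingers": 5}, {"linear": [-0.7, 12, 2.4], "dr": [0.2, 0, -7.5], "fingers": 5}, {"linear": [-0.9, 16, 3.6], "dr": [0.3, 0, -9.3], "fingers": 5}, {"linear": [-0.9, 17.2, 3.6], "dr": [0.3, 0, -9.3], "fingers": 5}]}}

```text
time: 9.7
position: [550.8, -281.4, 187.3]
tcp_rot: [0.0, 0.999, 0.034, -0.001]
force: [-0.2, 0.1, -0.1]
finger_gap: 0.582
```

Call:
{"method": "apply_moves", "body": {"moves": [{"linear": [0, 0, 0], "dr": [0, 0, 0], "fingers": 5}]}}

```text
time: 9.78
position: [550.2, -285.1, 186.0]
tcp_rot: [0.001, 1.0, 0.031, -0.002]
force: [1.0, 1.0, -0.3]
finger_gap: 0.59
```

```bash
python3 - <<'E'
from plant import robot
import cv2,numpy as np,pickle
from geo import *
F={c:robot.grab_frame(c) for c in ["scene","top"]}; F["obs"]=robot.observe(); pickle.dump(F,open("s1.pkl","wb"))
a=F["scene"]["image"][140:290,175:300,::-1]; b=F["scene"]["image"][130:250,345:475,::-1]
cv2.imwrite("pics/s1.png",np.hstack([cv2.resize(a,(400,480),interpolation=cv2.INTER_CUBIC),cv2.resize(b,(400,369),interpolation=cv2.INTER_CUBIC)[:, :] if 0 else cv2.copyMakeBorder(cv2.resize(b,(400,369),interpolation=cv2.INTER_CUBIC),0,111,0,0,cv2.BORDER_CONSTANT)]))
E
python3 go.py 552.2 -277.3 97 4 0
```

```text
t 9.88 pos [ 550.2 -281.4  186.2] F [0.2 0.7 0.1] gap mm 49.9
lin cm [ 0.27 -0.39  8.92] dr [-0.08  0.25 -0.3 ]
```

View pics/s1.png

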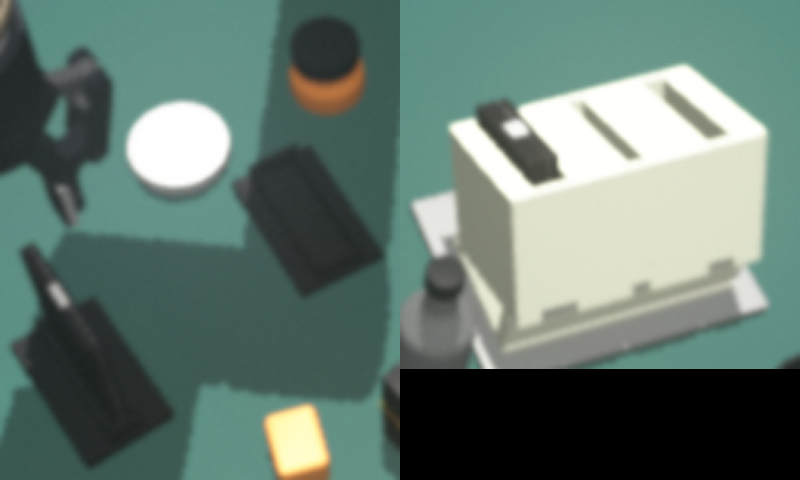

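Call:
{"method": "apply_moves", "body": {"moves": [{"linear": [0.3, -0.4, 3], "dr": [0, 0.2, -0.3], "fingers": 5}, {"linear": [0.3, -0.4, 6], "dr": [0, 0.2, -0.3], "fingers": 5}, {"linear": [0.3, -0.4, 8.5], "dr": [0, 0.2, -0.3], "fingers": 5}, {"linear": [0.3, -0.4, 9], "dr": [0, 0.2, -0.3], "fingers": 5}, {"linear": [0.3, -0.4, 9], "dr": [0, 0.2, -0.3], "fingers": 5}]}}

```text
time: 10.3
position: [551.8, -274.1, 94.6]
tcp_rot: [-0.002, 0.999, 0.036, -0.002]
force: [1.0, -0.4, -0.5]
finger_gap: 0.585
```

Call:
{"method": "apply_moves", "body": {"moves": [{"linear": [0, 0, 0], "dr": [0, 0, 0], "fingers": 0.3}, {"linear": [0, 0, 0], "dr": [0, 0, 0], "fingers": 0.3}, {"linear": [0, 0, 0], "dr": [0, 0, 0], "fingers": 0.3}, {"linear": [0, 0, 0], "dr": [0, 0, 0], "fingers": 0.3}, {"linear": [0, 0, 0], "dr": [0, 0, 0], "fingers": 0.3}]}}

```text
time: 10.72
position: [553.0, -274.8, 96.5]
tcp_rot: [-0.001, 0.999, 0.036, -0.001]
force: [-0.1, 0.4, 5.9]
finger_gap: 0.108
```

Call:
{"method": "apply_moves", "body": {"moves": [{"linear": [0, 0, 0], "dr": [0, 0, 0], "fingers": 0.3}, {"linear": [0, 0, 0], "dr": [0, 0, 0], "fingers": 0.3}]}}

```text
time: 10.88
position: [553.2, -275.1, 97.0]
tcp_rot: [-0.001, 0.999, 0.036, -0.0]
force: [0.1, 0.6, -0.8]
finger_gap: 0.108
```

```bash
python3 go.py 552.2 -277.3 97 4 0
```

```text
t 10.88 pos [ 553.2 -275.1   97. ] F [ 0.1  0.6 -0.8] gap mm 9.2
lin cm [-0.11  0.22  0.  ] dr [-0.12  0.03  0.1 ]
```

Call:
{"method": "apply_moves", "body": {"moves": [{"linear": [0, 0, -1], "dr": [0, 0, 0], "fingers": 0.3}, {"linear": [0, 0, -4], "dr": [0, 0, 0], "fingers": 0.3}, {"linear": [0, 0, -8], "dr": [0, 0, 0], "fingers": 0.3}, {"linear": [0, 0, -12], "dr": [0, 0, 0], "fingers": 0.3}, {"linear": [0, 0, -15.5], "dr": [0, 0, 0], "fingers": 0.3}]}}

```text
time: 11.3
position: [553.0, -275.4, 254.6]
tcp_rot: [-0.001, 0.999, 0.036, -0.0]
force: [-0.2, -0.2, -1.3]
finger_gap: 0.105
```

```bash
python3 go.py 580 -80 250 -4 0 608 120 250 -14.45 25 614.8 143.4 213 -14.45 25
```

```text
t 11.30 pos [ 553.  -275.4  254.6] F [-0.2 -0.2 -1.3] gap mm 8.9
lin cm [  4.08 -19.3    0.49] dr [-0.1   0.02  8.08]
lin cm [  1.4  -20.15   0.  ] dr [-2.28 24.93 10.28]
lin cm [-1.5  -2.44  3.38] dr [0. 0. 0.]
```

Call:
{"method": "apply_moves", "body": {"moves": [{"linear": [0.8, -3.9, 0.1], "dr": [0, 0, 1.6], "fingers": 0.3}, {"linear": [1.6, -7.7, 0.2], "dr": [0, 0, 3.2], "fingers": 0.3}, {"linear": [2.4, -11.6, 0.3], "dr": [0, 0, 4.8], "fingers": 0.3}, {"linear": [3.2, -15.5, 0.4], "dr": [0, 0, 6.4], "fingers": 0.3}, {"linear": [4.1, -19.3, 0.5], "dr": [0, 0, 8.1], "fingers": 0.3}]}}

```text
time: 11.72
position: [579.5, -78.2, 250.4]
tcp_rot: [-0.001, 0.999, -0.036, -0.0]
force: [0.4, -0.3, -1.3]
finger_gap: 0.105
```

Call:
{"method": "apply_moves", "body": {"moves": [{"linear": [0, 0, 0], "dr": [0, 0, 0], "fingers": 0.3}]}}

```text
time: 11.8
position: [578.8, -71.3, 250.5]
tcp_rot: [-0.003, 0.999, -0.034, -0.001]
force: [-0.1, -1.5, -1.1]
finger_gap: 0.104
```

```bash
python3 go.py 608 120 250 -14.45 25 614.8 143.4 213 -14.45 25
```

```text
t 11.80 pos [578.8 -71.3 250.5] F [-0.1 -1.5 -1.1] gap mm 8.9
lin cm [  1.63 -19.29   0.16] dr [-2.63 25.12 10.34]
lin cm [-1.5  -2.44  3.38] dr [0. 0. 0.]
```

Call:
{"method": "apply_moves", "body": {"moves": [{"linear": [0.3, -3.9, 0], "dr": [-0.5, 5, 2], "fingers": 0.3}, {"linear": [0.6, -7.7, 0], "dr": [-1, 10, 4.1], "fingers": 0.3}, {"linear": [1, -11.6, 0.1], "dr": [-1.6, 15, 6.2], "fingers": 0.3}, {"linear": [1.3, -15.5, 0.1], "dr": [-2.1, 20, 8.3], "fingers": 0.3}, {"linear": [1.6, -19.3, 0.2], "dr": [-2.6, 25.1, 10.3], "fingers": 0.3}]}}

```text
time: 12.22
position: [606.0, 114.3, 250.3]
tcp_rot: [0.027, 0.97, -0.12, 0.208]
force: [0.3, -0.6, -1.5]
finger_gap: 0.107
```

Call:
{"method": "apply_moves", "body": {"moves": [{"linear": [0, 0, 0], "dr": [0, 0, 0], "fingers": 0.3}]}}

```text
time: 12.3
position: [603.1, 119.6, 249.3]
tcp_rot: [0.026, 0.971, -0.118, 0.207]
force: [-0.4, -0.1, -1.9]
finger_gap: 0.107
```

```bash
python3 go.py 614.8 143.4 213.2 -14.45 25
```

```text
t 12.30 pos [603.1 119.6 249.3] F [-0.4 -0.1 -1.9] gap mm 9.1
lin cm [-0.96 -2.59  3.53] dr [-0.18  0.9   0.57]
```

Call:
{"method": "apply_moves", "body": {"moves": [{"linear": [-0.5, -1.4, 0.5], "dr": [-0.1, 0.5, 0.3], "fingers": 0.3}, {"linear": [-1, -2.6, 1.8], "dr": [-0.2, 0.9, 0.6], "fingers": 0.3}, {"linear": [-1, -2.6, 2.9], "dr": [-0.2, 0.9, 0.6], "fingers": 0.3}, {"linear": [-1, -2.6, 3.5], "dr": [-0.2, 0.9, 0.6], "fingers": 0.3}, {"linear": [-1, -2.6, 3.5], "dr": [-0.2, 0.9, 0.6], "fingers": 0.3}]}}

```text
time: 12.72
position: [614.3, 142.1, 211.7]
tcp_rot: [0.028, 0.969, -0.124, 0.213]
force: [0.7, 0.9, -1.3]
finger_gap: 0.104
```

```bash
python3 snap.py h4 350 450 100 180; python3 st.py 0; python3 m2.py h4 10 89 | tail -2
```

```text
scale 7.375
t 12.82 tcp in mouth frame [  0.18  -1.27 103.94] F slot axes [ 0.   0.2 -1. ] M [-0.03  0.3   0.02] gap 9.1 rot err deg [-0.1   0.04 -0.11]
scene 25 med -0.24; scene 25 med -0.00; scene 25 med -0.24; scene 25 med 0.76; 
palette apparent offset from tool (xs,ys) [-1.66 -1.13] tcp [614.71 142.14 213.18] yaw/tilt [-14.57 -24.96  -0.05]
```

View pics/h4.png

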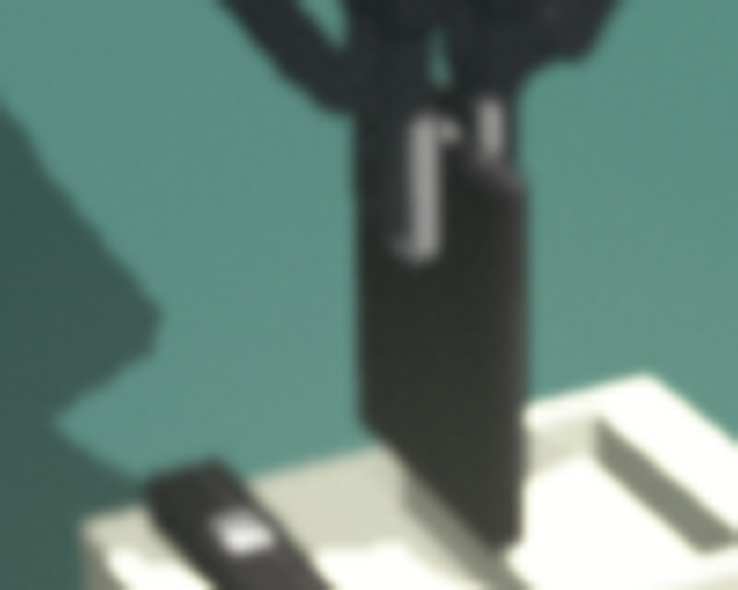

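Call:
{"method": "apply_moves", "body": {"moves": [{"linear": [0, -0.14, 0], "dr": [0, 0, 0.1], "fingers": 0.3}, {"linear": [0, -0.14, 0.4], "dr": [0, 0, 0.1], "fingers": 0.3}, {"linear": [0, -0.14, 0.9], "dr": [0, 0, 0.1], "fingers": 0.3}, {"linear": [0, -0.14, 1.1], "dr": [0, 0, 0.1], "fingers": 0.3}, {"linear": [0, -0.14, 1.1], "dr": [0, 0, 0.1], "fingers": 0.3}]}}

```text
time: 13.23
position: [619.5, 142.0, 202.6]
tcp_rot: [0.028, 0.968, -0.125, 0.214]
force: [-0.2, 0.3, -1.7]
finger_gap: 0.108
```

```bash
python3 snap.py h5 370 450 120 184; python3 st.py 0
python3 - <<'E'
# blue profiles along y_s in the mouth plane beyond the palette end, and across palette bottom end face
import pickle; from geo import *
F=pickle.load(open("h5.pkl","rb")); f=F["scene"]; B=f["image"][...,2].astype(float)
rr=rackR(-14.45); M=np.array([657.4,132.45,118.9]); ys=np.arange(-12,12.1,1)
for xs,zs in ((42,0),(40,6),(40,10),(40,20)):
    u=proj(f,rr.apply(np.c_[0*ys+xs,ys,0*ys+zs])+M); print(xs,zs,map_coordinates(B,[u[:,1],u[:,0]],order=1).astype(int))
E
```

```text
scale 9.21875
t 13.33 tcp in mouth frame [7.000e-02 4.000e-02 9.275e+01] F slot axes [-1.1  1.  -0.9] M [-0.01  0.32  0.04] gap 9.2 rot err deg [-0.1   0.05 -0.2 ]
42 0 [252 252 251 249 246 239 231 216 201 195 189 189 189 191 197 211 227 237
 246 249 252 252 253 253 253]
40 6 [201 179 154 128 107  91  82  75  74  75  81  89 116 144 184 223 237 249
 251 252 253 253 254 254 254]
40 10 [116  98  84  72  64  59  60  60  62  64  73  85 115 146 187 226 239 251
 252 252 253 253 254 254 254]
40 20 [ 54  54  54  55  55  56  57  59  60  63  73  86 116 147 188 227 239 251
 252 253 253 254 254 254 254]
```

View pics/h5.png

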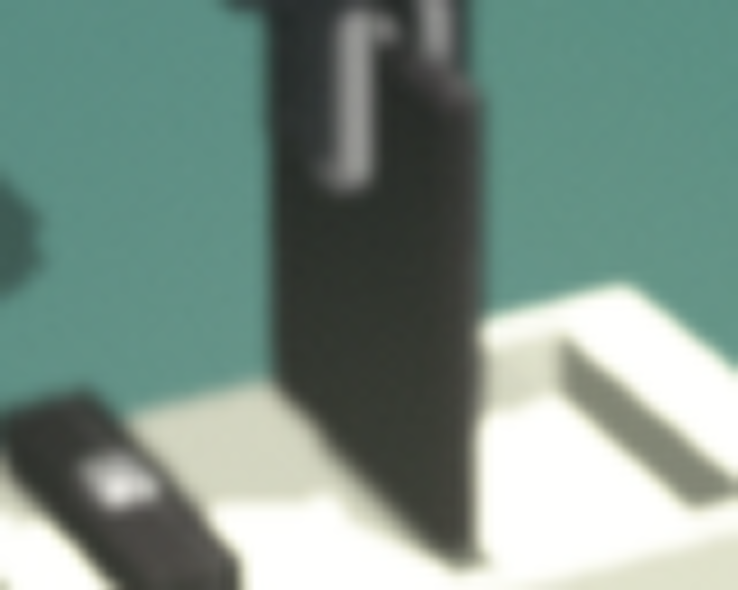

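Call:
{"method": "apply_moves", "body": {"moves": [{"linear": [0, 0, 0.2], "dr": [0, 0, 0.2], "fingers": 0.3}, {"linear": [0, 0, 0.4], "dr": [0, 0, 0.2], "fingers": 0.3}, {"linear": [0, 0, 0.6], "dr": [0, 0, 0.2], "fingers": 0.3}, {"linear": [0, 0, 0.8], "dr": [0, 0, 0.2], "fingers": 0.3}]}}

```text
time: 13.67
position: [622.8, 141.5, 195.6]
tcp_rot: [0.027, 0.968, -0.126, 0.214]
force: [-0.4, -0.3, -1.5]
finger_gap: 0.106
```

```bash
python3 st.py 0
```

```text
t 13.67 tcp in mouth frame [1.000e-02 1.000e-01 8.459e+01] F slot axes [-0.9 -0.4 -1.2] M [-0.03  0.29  0.02] gap 9.0 rot err deg [-0.1   0.05 -0.4 ]
```

Call:
{"method": "apply_moves", "body": {"moves": [{"linear": [0, 0, 0.3], "dr": [0, 0, -0.4], "fingers": 0.3}, {"linear": [0, 0, 0.7], "dr": [0, 0, -0.4], "fingers": 0.3}, {"linear": [0, 0, 1.1], "dr": [0, 0, -0.4], "fingers": 0.3}]}}

```text
time: 13.92
position: [627.5, 140.3, 185.2]
tcp_rot: [0.028, 0.969, -0.123, 0.214]
force: [-0.7, -0.3, -1.0]
finger_gap: 0.108
```

```bash
python3 st.py 0
```

```text
t 13.92 tcp in mouth frame [-0.    0.09 73.19] F slot axes [-1.  -0.4 -0.6] M [0.01 0.29 0.01] gap 9.2 rot err deg [-0.1   0.06  0.01]
```

In the slot, no force. Continue to the release depth.

Call:
{"method": "apply_moves", "body": {"moves": [{"linear": [0, 0, 0.6], "dr": [0, 0, 0], "fingers": 0.3}, {"linear": [0, 0, 1.2], "dr": [0, 0, 0], "fingers": 0.3}, {"linear": [0, 0, 1.8], "dr": [0, 0, 0], "fingers": 0.3}, {"linear": [0, 0, 2.2], "dr": [0, 0, 0], "fingers": 0.3}]}}

```text
time: 14.25
position: [636.5, 137.7, 164.2]
tcp_rot: [0.028, 0.969, -0.123, 0.214]
force: [-0.9, -0.4, -0.6]
finger_gap: 0.102
```

```bash
python3 st.py 0
```

```text
t 14.25 tcp in mouth frame [-0.36 -0.12 50.14] F slot axes [-1.  -0.6 -0.3] M [-0.02  0.25 -0.02] gap 8.7 rot err deg [-0.12  0.11  0.01]
```

Call:
{"method": "apply_moves", "body": {"moves": [{"linear": [0.03, 0, 0.5], "dr": [0, 0, 0], "fingers": 0.3}, {"linear": [0.03, 0, 1.0], "dr": [0, 0, 0], "fingers": 0.3}, {"linear": [0.03, 0, 1.6], "dr": [0, 0, 0], "fingers": 0.3}, {"linear": [0.03, 0, 2.1], "dr": [0, 0, 0], "fingers": 0.3}, {"linear": [0.03, 0, 2.3], "dr": [0, 0, 0], "fingers": 0.3}]}}

```text
time: 14.67
position: [646.4, 135.0, 143.0]
tcp_rot: [0.028, 0.969, -0.123, 0.214]
force: [-2.8, -0.1, 2.5]
finger_gap: 0.107
```

```bash
python3 st.py 0
```

```text
t 14.67 tcp in mouth frame [-0.06 -0.27 26.57] F slot axes [-1.4 -0.8  3.4] M [-0.21  0.25  0.04] gap 9.2 rot err deg [-0.13  0.11  0.02]
```

Call:
{"method": "apply_moves", "body": {"moves": [{"linear": [0, 0, 0], "dr": [0, 0, 0], "fingers": 2.6}, {"linear": [0, 0, 0], "dr": [0, 0, 0], "fingers": 2.6}, {"linear": [0, 0, 0], "dr": [0, 0, 0], "fingers": 2.6}, {"linear": [0, 0, -1.5], "dr": [0, 0, 0], "fingers": 2.6}, {"linear": [0, 0, -4], "dr": [0, 0, 0], "fingers": 2.6}]}}

```text
time: 15.08
position: [629.4, 138.8, 177.1]
tcp_rot: [0.029, 0.969, -0.123, 0.212]
force: [-0.3, -0.1, -0.3]
finger_gap: 0.304
```

Call:
{"method": "apply_moves", "body": {"moves": [{"linear": [0, 0, -1], "dr": [0, 0, 0], "fingers": 2.6}, {"linear": [0, 0, -1], "dr": [0, 0, 0], "fingers": 0}, {"linear": [0, 0, -1], "dr": [0, 0, 0], "fingers": 0}, {"linear": [0, 0, -1], "dr": [0, 0, 0], "fingers": 0}, {"linear": [0, 0, -1], "dr": [0, 0, 0], "fingers": 0}]}}

```text
time: 15.5
position: [625.3, 139.8, 185.2]
tcp_rot: [0.029, 0.969, -0.123, 0.211]
force: [-0.3, -0.2, -1.2]
finger_gap: 0.001
```

```bash
python3 snap.py h6 350 450 120 200; python3 st.py 0
```

```text
scale 7.375
t 15.60 tcp in mouth frame [-1.83 -0.96 73.98] F slot axes [-0.5  0.2  0. ] M [ 0.01  0.18 -0.04] gap -0.1 rot err deg [-0.25  0.43  0.  ]
```

View pics/h6.png

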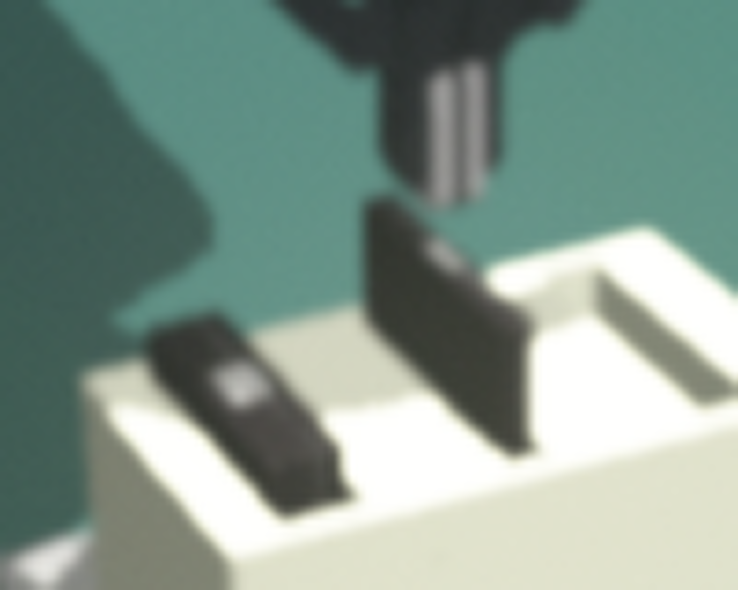

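Call:
{"method": "apply_moves", "body": {"moves": [{"linear": [0.18, -0.05, 0.8], "dr": [0, -0.3, 0], "fingers": 0}, {"linear": [0.18, -0.05, 1.7], "dr": [0, -0.3, 0], "fingers": 0}, {"linear": [0.18, -0.05, 2.5], "dr": [0, -0.3, 0], "fingers": 0}, {"linear": [0.18, -0.05, 3.1], "dr": [0, -0.3, 0], "fingers": 0}, {"linear": [0.18, -0.05, 3.6], "dr": [0, -0.3, 0], "fingers": 0}]}}

```text
time: 16.02
position: [641.9, 136.1, 152.5]
tcp_rot: [0.028, 0.97, -0.123, 0.208]
force: [-1.4, 2.6, 6.6]
finger_gap: -0.001
```

Call:
{"method": "apply_moves", "body": {"moves": [{"linear": [0.05, 0, 0.15], "dr": [0, 0, 0], "fingers": 0}, {"linear": [0.05, 0, 0.25], "dr": [0, 0, 0], "fingers": 0}]}}

```text
time: 16.18
position: [643.2, 135.8, 150.0]
tcp_rot: [0.028, 0.97, -0.123, 0.208]
force: [-5.9, 2.9, 9.6]
finger_gap: -0.001
```

```bash
python3 st.py 0
```

```text
t 16.18 tcp in mouth frame [-0.13 -0.32 34.34] F slot axes [-1.8  1.3 11.4] M [0.23 0.41 0.  ] gap -0.1 rot err deg [-0.24  0.76 -0.  ]
```

Call:
{"method": "apply_moves", "body": {"moves": [{"linear": [0.05, 0, 0.2], "dr": [0, 0, 0], "fingers": 0}, {"linear": [0.05, 0, 0.3], "dr": [0, 0, 0], "fingers": 0}]}}

```text
time: 16.35
position: [642.5, 136.0, 149.0]
tcp_rot: [0.029, 0.97, -0.123, 0.207]
force: [-18.0, 4.3, 26.0]
finger_gap: 0.002
```

```bash
python3 st.py 0
```

```text
t 16.35 tcp in mouth frame [-1.14 -0.28 33.8 ] F slot axes [-5.8 -0.3 31.4] M [-0.04  1.17 -0.08] gap 0.2 rot err deg [-0.3   0.88  0.02]
```

Call:
{"method": "apply_moves", "body": {"moves": [{"linear": [0, 0, -2], "dr": [0, 0, 0], "fingers": 0}, {"linear": [0, 0, -6], "dr": [0, 0, 0], "fingers": 0}, {"linear": [0, 0, -10], "dr": [0, 0, 0], "fingers": 0}, {"linear": [0, 0, -14], "dr": [0, 0, 0], "fingers": 0}, {"linear": [0, 0, -15], "dr": [0, 0, 0], "fingers": 0}]}}

```text
time: 16.77
position: [583.6, 152.8, 291.5]
tcp_rot: [0.028, 0.969, -0.123, 0.211]
force: [0.5, 0.5, 0.9]
finger_gap: 0.001
```

Call:
{"method": "apply_moves", "body": {"moves": [{"linear": [-4, 0, -3], "dr": [0, 0, 0], "fingers": 0}, {"linear": [-8, 0, -4], "dr": [0, 0, 0], "fingers": 0}, {"linear": [-10, 0, -4], "dr": [0, 0, 0], "fingers": 0}, {"linear": [-10, 0, -4], "dr": [0, 0, 0], "fingers": 0}]}}

```text
time: 17.1
position: [471.7, 179.4, 283.3]
tcp_rot: [0.03, 0.971, -0.122, 0.206]
force: [-1.0, -0.4, 0.6]
finger_gap: 0.003
```

```bash
python3 - <<'E'
from geo import *; import pickle
from plant import robot
f=robot.grab_frame("scene"); F={"scene":f}; F0=pickle.load(open("f0.pkl","rb"))
rr=rackR(-14.45); M=np.array([657.4,132.45,118.9])
for n,y,w in (("deep",-56,22),("slim",0,10)):
    m=lambda x: rect("scene",rr,M+rr.apply([x[0],y+x[1],x[2]]),80,w,-1,which="abc")[:] if 0 else \
      [("scene",M+rr.apply([x[0]+a[0]*40,y+x[1]+a[1]*w/2,a[2]+0]),M+rr.apply([x[0]+b[0]*40,y+x[1]+b[1]*w/2,b[2]]),M+rr.apply([x[0],y+x[1],5]),-1)
       for a,b in (((-1,-1,x[2]),(-1,1,x[2])),((-1,1,x[2]),(1,1,x[2])),((1,1,x[2]),(1,1,1)),((-1,-1,0),(1,-1,0)))]
    print(n,"x,y off, top above mouth",np.round(fit(F,m,[0,0,14],search=(4,3,2,1.5)),1))
for n in ("lotion_bottle","foundation_jar","powder_compact","sponge_block","lipstick"):
    r=robot.masks_of(f,n); print(n,np.round(np.array(r[0]["pixel"])-F0["scene"][n][0]["pixel"],1) if r else None)
for n in ("slim_palette","deep_palette"): print(n,[(round(q["confidence"],2),q["pixel"]) for q in robot.masks_of(f,n)[:2]])
print("expected px",proj(f,[M+rr.apply([0,0,14]),M+rr.apply([0,-56,14])]))
E
python3 go.py
```

```text
scene 18 med 0.06; scene 23 med -0.30; scene 25 med 0.13; scene 25 med 0.00; 
deep x,y off, top above mouth [-10.1  -0.2   8.8]
scene 25 med -0.00; scene 17 med -0.02; scene 25 med -0.02; scene 25 med -0.01; 
slim x,y off, top above mouth [-8.8 -0.3  8.7]
lotion_bottle [-0.2 -2.2]
foundation_jar [-2.2 -3.6]
powder_compact [2.7 0.4]
sponge_block [ 1.2 -0.7]
lipstick [ 0.1 -0.9]
slim_palette [(0.79, [411.2, 169.6]), (0.54, [230.2, 187.4])]
deep_palette [(0.75, [383.4, 176.2])]
expected px [[410.67358858 164.85494708]
 [383.52349492 171.79660609]]
t 17.50 pos [480.7 179.4 286.4] F [-0.1 -0.3  0.2] gap mm 0.1
```

```bash
python3 -c "
from plant import robot
print(robot.finish_job())"
```

```text
the job is handed in; nothing more can be done
None
```

I put both palettes in their own slots and handed the job in at about 17.5 s of the 72 s. The thick palette is in the 24.5 mm slot (lowest y) and the slim one in the 12.5 mm slot in the middle. The 18 mm slot is empty.

**Fully home:** Each palette went in with no sign of jamming, was let go part-way, and was then pushed down with shut fingers until it stopped dead. They stopped at nearly the same depth: 33.9 mm above the mouth for the thick one and 33.8 mm for the slim one, where about 33 mm was expected. The force at the stop was about 21 N and 31 N. That is above the suggested 14 N push but far below the 120 N wrist limit.

**Camera checks:**
- A picture taken after the thick palette was pushed home showed it low in its slot. I had no views left for the slim one, so its final position rests on the push depth and the network.
- In the last frame the network found both palettes within about 5 pixels of where they should be.
- The last fit to that frame agreed across the slots, with both palettes 0.2 to 0.3 mm off centre.
- The same fit disagreed along the slots: it put both palettes about 9–10 mm off, standing about 9 mm out instead of 14 mm. The slots allow only 3.5 mm of play that way. I took this as a weakness of fitting from one view and trusted the push depth.

**Bystanders:** Their image positions changed by at most about 4 pixels, which I take as measuring noise, and the arm ended clear of everything.

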